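Run the measuring carriage up to its end stop

ROBOT

A 6-joint arm with a two-finger parallel gripper is mounted at the origin on the work surface; the furniture and walls round the work are solid. World frame = base frame: x ahead of the robot, y to its left, z up, the work surface at z = 0. Lengths are in m, angles in degrees, forces in N, time in s.
With the tool pointing down it reaches from about 0.35 to 0.875 m from the base axis. Payload 4.2 kg.
Tool frame: the origin (TCP) lies midway between the tips of the shut fingers; the grasp point (between the pads) lies 19 mm behind it; z points along the fingers, y is the line along which they close (so a half turn about z gives the same grasp; the last joint's range is limited). The gripper opens to 87 mm and grips with 3 to 60 N. Pads are 19 mm wide; open, the fingers measure 117 mm over their backs; the gripper's body (75 mm by 190 mm) begins 51 mm behind the grasp point.
Start: joints at [-50.386, 22.042, 0.453, 0, -68.411, -14.817], TCP at [0.262, -0.567, 0.223] pointing down, gripper open.
Joint ranges: [-179.83, 179.83], [-69.29, 118.12], [-61.27, 80.66], [-181.25, 117.63], [-171.15, -9.14], [-177.46, 177.46]. Speed limits (degrees/s): [159.86, 159.86, 180, 180, 180, 180].

INTERFACE

Orientations are given as [roll, pitch, yaw] about the fixed x, y, z axes, in that order (R = Rz(yaw) Ry(pitch) Rx(roll)).
In Python, from workcell import env gives the robot as it stands. The module is installed in compiled form; this text tells all that it offers. Calls block until the motion is done:
- env.goto(position, orientation): joint-space move of the TCP to a pose.
- env.move_straight(position, rotation=None, rate=0.15, force_limit=None): straight line of the TCP; rotation=None keeps the orientation; rate is the mean speed in m/s. With force_limit (N) it stops when the force on the tool has changed by that much, and returns True; else False.
- env.set_joints(angles): joint-space move.
- env.gripper_to(opening, grasp_force=None): opening from 0.0 (shut) to 1.0 (fully open); grasp_force is the grip in N (None keeps the last); returns when the fingers have stopped.
- env.dwell(seconds).
- env.inverse_kinematics(position, orientation): joint angles nearest the present ones, or None.
- env.read_state(): the state.
- env.grab_frame(name): name is "side" or "top"; returns a dict with "image" (420x560x3 uint8, blue, green, red), "fx", "fy", "cx", "cy" (pixels), "D" ([k1, k2, p1, p2, k3] as OpenCV has them; the pictures are not rectified), "position" and "orientation" of the camera in the world. Camera axes: x right, y up, looking along -z (the intrinsics and any distortion apply to the point x, -y, -z); pixel columns grow to the right and rows downward; lengths in m; the calibration is good to about 2 mm. A picture is of the moment at which its call begins. There is no depth.
A pose or a line that the arm cannot do raises env.Unreachable and nothing moves.
- env.close_job(): hands the job in; it is judged then, once.
Trained networks look in a picture, given as the dict that the camera call returned (one of the last four; its "shot" number tells which), for a name from the list of things; names that differ only in an ending like _2 or _b are one class to them, and where a whole thing is asked for, a point or a joint stands for the part that bears it (a point fixed in the world has none). Each returns a list of dicts, best first, with "score" (0 to 1); they miss things now and then, are a little off and sometimes report something else, mostly with a low value. They report only what shows in the picture. A call takes as long as a camera call. They do not tell look-alikes from the thing itself.
- env.search_frame(picture, thing): "xyz" ([x, y, z] in m, in world coordinates, good to about 4 mm: the middle of the surface that is visible of it).
- env.trace(picture, thing): "mask" (420x560 bool, what is visible of it).
The state is a dict: "clock": time; "joint_positions": joint angles; "qvel": joint speeds; "joint_torque": joint torques, N m; "position": TCP position; "tool_rot": TCP orientation; "force": force on the tool from outside, world axes, zero at the start; "wrist_torque": the same for the moment, N m; "opening": opening from 0.0 (shut) to 1.0 (fully open); "finger_force": force on a finger pad.
Only numpy, scipy, OpenCV 4.12 (cv2) and the standard library are available. Lean on these libraries where they do the work, as an engineer would, in place of code of your own. Each camera call takes 0.05 s, during which the arm holds its last target. There are 200 camera calls.

TASK

Press the lock button on the carriage of the measuring slide right down and, keeping it down all the way, slide the carriage right up against its end stop; then let go of the button so that it springs up and locks the carriage there. Work with the fingertips only, grasping and lifting nothing: do not touch the ring gauge, which must ride along in its nest, and leave the things standing round the slide alone.

Things in the scene. Friction and masses are not known exactly. Their poses are not given: they have to be found in the camera images.
- slide_base: The slide's fixed aluminium base, 84 mm wide (x), 310 mm long (y). Origin on the worktop, 10 mm to the +y side of its middle; z up. The carriage slides along the base's +y towards the end stop; at yaw 0 that is the robot's left. A low block, 32 mm high, closes the rear (-y) end. Its place varies by 10 cm, its yaw by up to 0.4 rad either way.
- stop_face (a point): Centre of the end face of the steel stop pin, 34 mm above the worktop, on the end stop: a grey block 84 x 22 mm, top 52 mm above the worktop, clamped across the rails (its place along them differs from run to run) and rigid. The carriage's front edge comes to rest against this face. Axes as the base's.
- carriage (a joint): Carriage position along the base's +y, m: starts locked at 0; 0.070 to 0.130 when against the end stop. A grey plate 86 x 130 x 12 mm, top 39 mm above the worktop, on two rails; the ring gauge lies on its +y half, the round button housing stands on its -y half. Unlocked it slides with about 1.5 N; locked it gives 1 to 2 mm.
- carriage_edge (a point): Middle of the carriage's front (+y) edge, 34 mm above the worktop, 103 mm to the +y side of the button's centre; its distance from the stop face along +y is the way left to go (70 to 130 mm at the start). Axes as the base's.
- lock_button (a joint): Travel of the lock button, m: 0 up, grows as it is pressed straight down to 0.006 (rigid bottom). Spring: 5 N to start moving, 8 N at the bottom. Up, its latch stands in a notch and holds the carriage firmly; 4 mm or more down, the carriage is free. Notches are 7 mm apart, at the start and over the last 65 mm before the stop, the last of them with the carriage against the stop.
- button_top (a point): Centre of the top of the lock button, moving with it: black round cap, 34 mm diameter, 72 mm above the worktop when up, in a 44 mm aluminium housing. An upright push tab, 44 mm wide, 9 mm higher than the raised button, stands on its +y side, near face 25 mm from the button's centre: a fingertip on the button can drag the carriage by friction or push on this tab. Axes as the base's.
- nest (a point): Centre of the ring gauge's nest on the carriage's top plate, 39 mm above the worktop, 68 mm to the +y side of the button's centre: a round raised lip, 5 mm high, 59 mm inner diameter. Axes as the base's.
- ring_center (a point): Centre (half-way up) of the steel ring gauge, 54 mm diameter, 18 mm high, loose in the nest; its top is 57 mm above the worktop. To be left alone.
- oil_center (a point): Centre of the white oil bottle with the red spout, 46 mm diameter, 119 mm high, standing loose behind the slide, 110 to 150 mm from its middle line. To be left alone.
- fitting_center (a point): Centre of the brass hexagon adaptor, 27 x 31 mm, 40 mm high, standing loose in front of the slide, 80 to 105 mm from its middle line. To be left alone.
- small_weight_center (a point): Centre of the small steel calibration weight with a knob, 25 mm diameter, 58 mm high, standing loose in front of the slide like the adaptor. To be left alone.
- nut_center (a point): Centre of the steel hexagon union nut, 22 x 26 mm, 19 mm high, lying loose in front of the slide like the adaptor. To be left alone.
- ring: The ring gauge itself: origin at the centre of its underside, z up.
There are look-alikes about, which are no part of the job. Leave any orange look-alike of the ring alone.

How it is judged:
By the outcome, as a careful person would: the job done as asked, in the order asked, and still so for the second after the job is handed in, with the robot touching nothing.
It also fails if it takes over 32 s, if anything falls off the work surface, if the arm or the gripper's body presses on something with over 40 N, if the wrist force passes 120 N, or if a joint passes its speed limit or range.

## Working session

There is one attempt and no reset: what is moved stays moved. The work goes in short steps, each a Python script; the robot and the scene stay as the last script left them, time stands still between calls to the robot, and variables do not carry over. Pictures are saved under pics/ and viewed, at most 10 in all, crops included, and the job is handed in when it is done.

```bash
mkdir -p pics
python3 - <<'E'
from workcell import env
import cv2,numpy as np
fs={n:env.grab_frame(n) for n in("side","top")}
for n,f in fs.items():
    cv2.imwrite(f"pics/{n}0.png",f["image"]); print(n,np.round(f["position"],3),np.round(f["orientation"],2),f["fx"],f["D"])
    for t in["button_top","carriage_edge","stop_face","nest","ring_center","slide_base","lock_button","carriage","oil_center","fitting_center","small_weight_center","nut_center"]:
        try:print(t,[(np.round(d["xyz"],3).tolist(),round(d["score"],2)) for d in env.search_frame(f,t)[:3]])
        except Exception as e:print(t,e)
print(env.read_state()["clock"],env.read_state()["force"])
E
```

```text
side [0.183 0.511 0.602] [  53.63   -0.52 -149.51] 468.94756240654846 [-0.0196652  0.         0.         0.         0.       ]
button_top [([0.567, -0.136, 0.072], 0.67), ([0.524, -0.005, 0.014], 0.52)]
carriage_edge [([0.546, -0.104, 0.041], 0.61)]
stop_face [([0.509, 0.079, 0.044], 0.97)]
nest []
ring_center [([0.359, -0.099, 0.016], 0.96), ([0.545, -0.068, 0.054], 0.95), ([0.355, 0.054, 0.014], 0.81)]
slide_base []
lock_button [([0.566, -0.137, 0.07], 0.66)]
carriage [([0.547, -0.105, 0.04], 0.61), ([0.522, -0.004, 0.016], 0.44)]
oil_center [([0.632, 0.013, 0.055], 0.84), ([0.541, -0.104, 0.042], 0.19)]
fitting_center [([0.45, -0.115, 0.017], 0.84), ([0.546, -0.101, 0.044], 0.28)]
small_weight_center [([0.424, 0.08, 0.032], 0.77)]
nut_center [([0.428, -0.004, 0.014], 0.61), ([0.511, 0.076, 0.042], 0.34)]
top [ 0.365 -0.08   1.026] [  9.7   -0.54 -89.72] 499.3565833701959 [-0.0352689  0.         0.         0.         0.       ]
button_top [([0.562, -0.137, 0.076], 0.6)]
carriage_edge [([0.55, -0.111, 0.038], 0.87)]
stop_face [([0.515, 0.062, 0.051], 0.91)]
nest [([0.554, -0.114, 0.04], 0.85)]
ring_center [([0.544, -0.07, 0.057], 0.8), ([0.35, 0.047, 0.02], 0.73), ([0.581, -0.273, 0.018], 0.62)]
slide_base [([0.534, -0.026, 0.023], 0.88)]
lock_button [([0.564, -0.14, 0.071], 0.63)]
carriage [([0.556, -0.11, 0.04], 0.64), ([0.53, -0.028, 0.022], 0.62)]
oil_center [([0.639, -0.002, 0.066], 0.7), ([0.555, -0.106, 0.038], 0.45)]
fitting_center [([0.451, -0.117, 0.019], 0.65)]
small_weight_center []
nut_center [([0.427, -0.006, 0.018], 0.54)]
1.3 [ 0.72503953 -0.06607446  0.3968072 ]
```

View pics/side0.png

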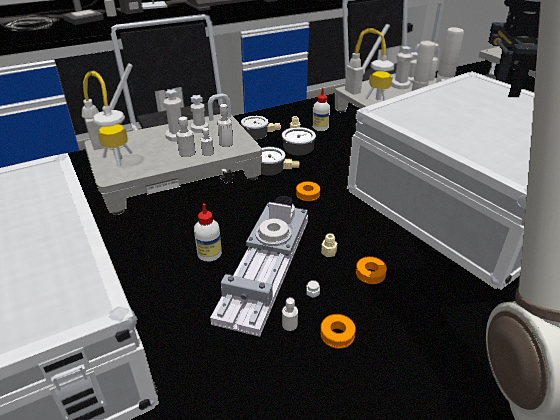

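View pics/top0.png

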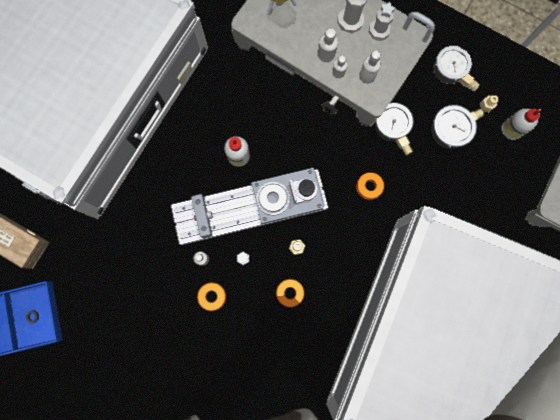

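The top view shows the button cap at about (307,188), the ring at (273,198) and the stop bar at (201,216). So the slide's +y runs image-left, at a yaw of about +15°. Next I'll measure these precisely.

```bash
cat > h.py <<'E'
from workcell import env
import cv2,numpy as np
from scipy.spatial.transform import Rotation as R
def ray(f,px,z):
    K=np.array([[f["fx"],0,f["cx"]],[0,f["fy"],f["cy"]],[0,0,1.]])
    u=cv2.undistortPoints(np.array(px,float).reshape(-1,1,2),K,np.array(f["D"],float))[:,0]
    d=R.from_euler("xyz",f["orientation"],degrees=True).apply(np.c_[u[:,0],-u[:,1],-np.ones(len(u))])
    p=np.array(f["position"]); return p+d*((z-p[2])/d[:,2])[:,None]
E
python3 - <<'E'
from h import *
f=env.grab_frame("top")
for t,z in(("ring_center",.057),("stop_face",.052),("lock_button",.072),("carriage",.039),("slide_base",.02)):
    for d in env.trace(f,t)[:3]:
        m=d["mask"].astype(np.uint8); c=max(cv2.findContours(m,0,1)[0],key=cv2.contourArea)
        P=ray(f,c.reshape(-1,2),z)[:,:2]; r=cv2.minAreaRect((P*1000).astype(np.float32))
        print(t,round(d["score"],2),m.sum(),np.round(r[0],1),np.round(r[1],1),round(r[2],1))
# dark cap
g=cv2.cvtColor(f["image"],6)[172:206,290:324]; print(env.read_state()["clock"])
n,l,s,c=cv2.connectedComponentsWithStats((g<60).astype(np.uint8)); print(s,c+[290,172])
for i in range(1,n):
    if s[i,4]>50: print(np.round(ray(f,c[i]+[290,172],.072),4))
im=cv2.resize(f["image"][150:260,155:345],None,fx=4,fy=4,interpolation=2); cv2.imwrite("pics/crop.png",im)
E
```

```text
ring_center 0.77 472 [352.8  44.9] [48.6 51.6] 26.7
ring_center 0.61 502 [ 360.1 -104.8] [51.  49.8] 0.3
stop_face 0.61 675 [501.9  32.9] [125.2  82.1] 80.6
lock_button 0.71 229 [ 562.2 -137.1] [31.9 32.4] 45.5
carriage 0.88 2199 [553.7 -99.1] [ 89.3 131.5] 14.5
1.6
[[   0    0   34   34 1061]
 [   0    0    1    1    1]
 [  30    0    4   17   40]
 [  10    9   12    6   33]
 [  18   12    1    1    1]
 [  22   12    1    2    2]
 [  12   15    1    1    1]
 [  21   15    1    1    1]
 [   9   17    1    1    1]
 [  17   16    1    1    1]
 [  19   16    1    1    1]
 [  10   19    1    2    2]
 [  13   18    4    1    4]
 [  13   22    6    2    6]
 [  20   22    1    1    1]] [[306.00282752 189.0537229 ]
 [290.         172.        ]
 [322.025      177.625     ]
 [304.63636364 183.18181818]
 [308.         184.        ]
 [312.         184.5       ]
 [302.         187.        ]
 [311.         187.        ]
 [299.         189.        ]
 [307.         188.        ]
 [309.         188.        ]
 [300.         191.5       ]
 [304.5        190.        ]
 [305.5        194.83333333]
 [310.         194.        ]]
```

View pics/crop.png

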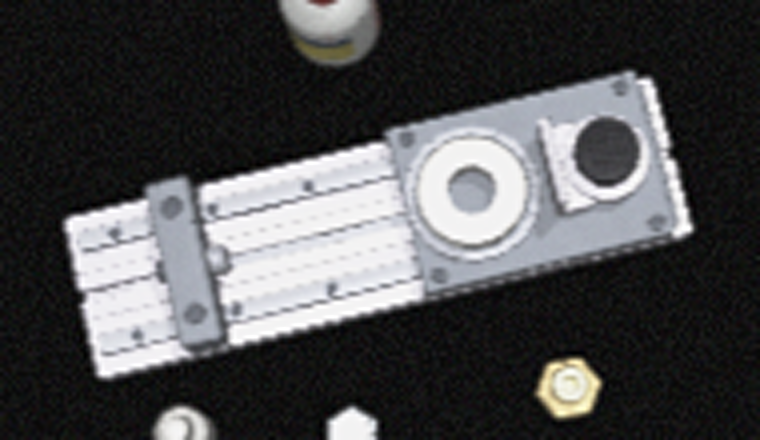

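Button: the cap mask gives (562.2, −137.1) mm. The carriage rectangle gives (563, −136), measures 89 x 131 mm as it should, and has a yaw of 14.5°. There is about 88 mm of travel left. I'll move above the button with the fingers shut.

```bash
cat >> h.py <<'E'
YAW=14.5; a=np.radians(YAW); D=np.array([-np.sin(a),np.cos(a),0]); B=np.array([.5625,-.1367,0])
E
python3 - <<'E'
from h import *
s=env.read_state(); p=s["position"]; print(s["tool_rot"])
P=B+.005*D
for y in(104.5,-75.5):
    for k in(0,.14):
        q=env.inverse_kinematics(P+k*D+[0,0,.066],[180,0,y]); print(y,None if q is None else np.round(q,1))
best=min((104.5,-75.5),key=lambda y:abs(env.inverse_kinematics(P+[0,0,.1],[180,0,y])[5]-s["joint_positions"][5]))
env.move_straight(p+np.array([0,0,.1]),rate=.2)
env.gripper_to(0.0)
env.goto(P+[0,0,.2],[180,0,best])
env.move_straight(P+[0,0,.095],rate=.12)
s=env.read_state(); print(best,s["clock"],s["position"],s["force"],s["opening"])
f=env.grab_frame("side"); cv2.imwrite("pics/s1.png",cv2.resize(f["image"][170:320,180:400],None,fx=3.5,fy=3.5,interpolation=2))
g=env.grab_frame("top"); cv2.imwrite("pics/t1.png",g["image"])
E
```

```text
[-1.79999482e+02  7.08580727e-05 -1.55200442e+02]
104.5 [   2.9   26.4  -17.8    0.   -45.8 -168.4]
104.5 [ 18.1  22.4 -24.9   0.  -42.6 176.4]
-75.5 [  2.9  26.4 -17.8   0.  -45.8  11.6]
-75.5 [ 18.1  22.4 -24.9   0.  -42.6  -3.6]
-75.5 6.7583 [ 0.56190128 -0.13198045  0.09577345] [-0.11875276  0.4439839  -0.3833492 ] 0.007056351836278283
```

View pics/s1.png

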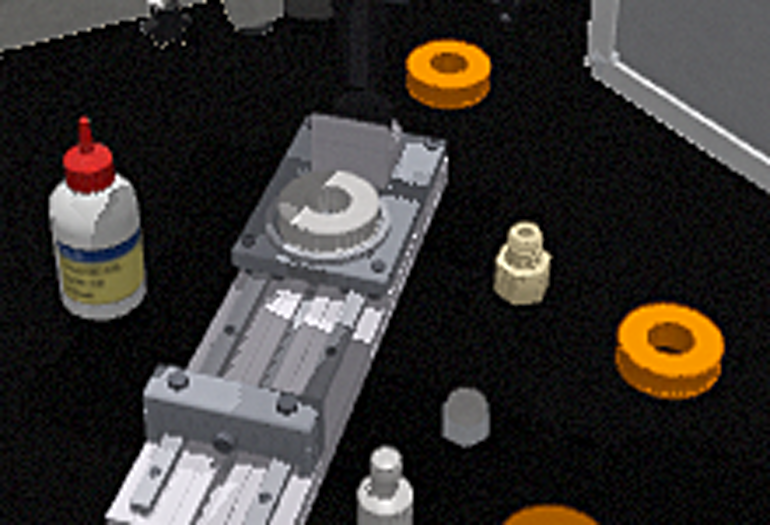

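The finger (dark, about (365,60) in the crop) is behind the push tab, above the button, and the tip is in line. Next: press.

Run:
```python
from h import *
P=B+.005*D
r=env.move_straight(P+[0,0,.055],rate=.025,force_limit=20)
env.dwell(.1)
s=env.read_state(); p=s["position"]; print(r,s["clock"],p,s["force"])
```

```text
True 8.0833 [ 0.5613018  -0.13193481  0.06682749] [-1.65311157  2.1580662   8.02187443]
```

Run:
```python
from h import *
P=B+.005*D
for z in(.065,.064,.063,.062,.061):
    env.move_straight(P+[0,0,z],rate=.02); env.dwell(.1)
    s=env.read_state(); print(z,s["clock"],s["position"],s["force"])
    if s["force"][2]>18: break
```

```text
0.065 8.4333 [ 0.56135076 -0.13190176  0.06639098] [-3.17124462  0.8179934   9.51447524]
0.064 8.7833 [ 0.56141757 -0.13196964  0.06632791] [-5.0094538   1.6050513  13.98211285]
0.063 9.1333 [ 0.56148842 -0.13198671  0.0662838 ] [-5.15923918  2.31982842 18.01492112]
```

The button has bottomed at z = 66.3 mm with 18 N on it. Next I'll drag the carriage in steps, watching the force along the slide.

Run:
```python
from h import *
P=B+.005*D
def rep(k):
    s=env.read_state(); F=np.array(s["force"]); d=s["position"]-P
    print(round(k,3),round(s["clock"],2),"along %.4f lat %.4f z %.4f"%(d@D,d@[np.cos(a),np.sin(a),0],d[2]),"Fal %.1f Fz %.1f"%(F@D,F[2])); return F@D,F[2]
k=0
for _ in range(24):
    k+=.03 if k<.059 else .005
    env.move_straight(P+k*D+[0,0,.0625],rate=.04)
    fa,fz=rep(k)
    if fz<11 or (k>.02 and fa<-13): break
    if k>.15: break
f=env.grab_frame("top"); cv2.imwrite("pics/t2.png",f["image"])
f=env.grab_frame("side"); cv2.imwrite("pics/s2.png",cv2.resize(f["image"][150:350,180:400],None,fx=3,fy=3,interpolation=2))
```

```text
0.03 10.03 along 0.0289 lat 0.0004 z 0.0662 Fal 1.3 Fz 19.7
0.06 10.93 along 0.0590 lat 0.0004 z 0.0662 Fal 0.8 Fz 20.2
0.065 11.21 along 0.0642 lat 0.0004 z 0.0662 Fal 1.6 Fz 21.0
0.07 11.48 along 0.0692 lat 0.0004 z 0.0662 Fal 0.8 Fz 22.0
0.075 11.76 along 0.0742 lat 0.0005 z 0.0662 Fal 2.0 Fz 21.2
0.08 12.03 along 0.0792 lat 0.0004 z 0.0662 Fal 1.7 Fz 21.4
0.085 12.31 along 0.0842 lat 0.0005 z 0.0662 Fal 1.1 Fz 21.4
0.09 12.58 along 0.0893 lat 0.0005 z 0.0662 Fal 1.9 Fz 21.2
0.095 12.86 along 0.0933 lat 0.0005 z 0.0662 Fal -3.3 Fz 21.0
0.1 13.13 along 0.0977 lat 0.0018 z 0.0662 Fal -6.5 Fz 16.6
0.105 13.41 along 0.1010 lat 0.0024 z 0.0662 Fal -14.1 Fz 14.7
```

View pics/s2.png

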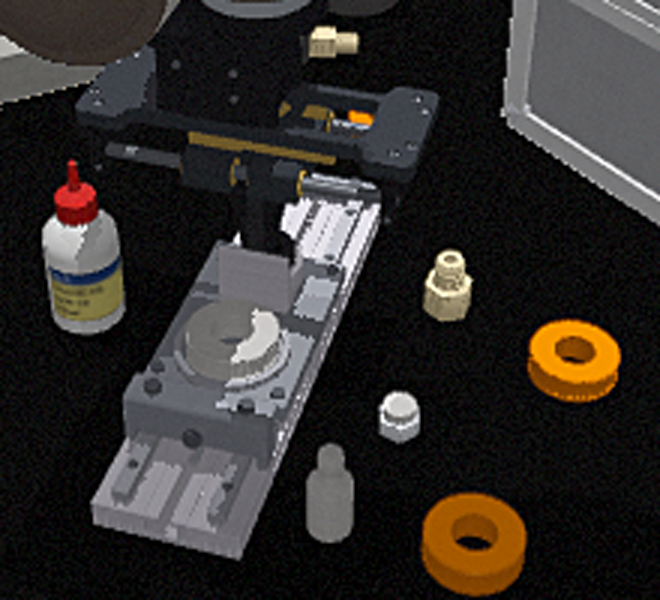

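The carriage has its front edge against the stop. The force rise and slip at about 92 mm agree with that, as does the tip now bearing on the tab. The button is still at the bottom and the ring is in its nest. I'll ease the push slightly and lift straight up.

Run:
```python
from h import *
P=B+.005*D
env.move_straight(P+.103*D+[0,0,.0625],rate=.02)
s=env.read_state(); print(s["force"]@D if hasattr(s["force"],"dot") else s["force"],s["force"][2])
env.move_straight(P+.102*D+[0,0,.09],rate=.05)
env.move_straight(P+.102*D+[0,0,.25],rate=.15)
s=env.read_state(); print(s["clock"],s["position"],s["force"])
f=env.grab_frame("side"); cv2.imwrite("pics/s3.png",cv2.resize(f["image"][170:350,190:390],None,fx=3.3,fy=3.3,interpolation=2))
for t in("ring_center","button_top","oil_center"): print(t,[(np.round(d["xyz"],3).tolist(),round(d["score"],2)) for d in env.search_frame(f,t)[:3]])
```

```text
-6.254028694918752 16.716938971559888
15.675 [ 0.53510386 -0.03312005  0.2489277 ] [-0.32007421  1.08033952  0.01563668]
ring_center [([0.576, -0.264, 0.013], 0.83), ([0.523, 0.019, 0.054], 0.78), ([0.353, 0.056, 0.013], 0.76)]
button_top [([0.542, -0.046, 0.073], 0.45), ([0.633, 0.013, 0.053], 0.45)]
oil_center [([0.633, 0.011, 0.052], 0.79), ([0.522, 0.027, 0.057], 0.22)]
```

View pics/s3.png

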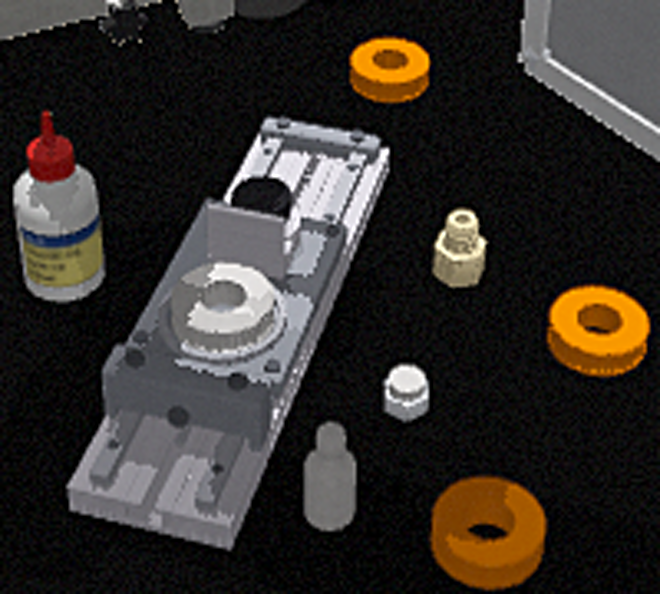

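The button is up (top measured at 73 mm). The carriage has moved about 92 mm and is against the stop, the ring is in its nest, and the things standing around are where they were. I'm handing in.

```bash
python3 -c "
from workcell import env
print(env.close_job())"
```

```text
the job is handed in; nothing more can be done
None
```

The job is handed in, with no verdict shown: I held the button fully down while the carriage slid about 92 mm to the end stop, then let it spring up (top measured at 73 mm); the ring rode along in its nest and nothing else was touched.

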